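# Turn a pump cap over in the flip fixture and mark it

## Robot

A 6-joint arm with a two-finger parallel gripper is mounted at the origin on the work surface. World frame = base frame: x ahead of the robot, y to its left, z up, the work surface at z = 0. Lengths are in m, angles in rad, forces in N, time in s.
With the tool pointing down it reaches from about 0.275 to 0.725 m from the base axis. Payload 5.6 kg.
Tool frame: the origin (TCP) lies on the centre line of the jaws, within the pads' length; the fingertips stand 8 mm ahead of it and the grasp point (between the pads) lies 11 mm behind it; z points along the fingers, y is the line along which they close (so a half turn about z gives the same grasp; the last joint's range is limited). The gripper opens to 85 mm and grips with 20 to 120 N. Pads are 22 mm wide; open, the fingers measure 114 mm over their backs; the gripper's body (76 mm by 85 mm) begins 54 mm behind the grasp point. The pads swing forward as they close: fully open they stand 13 mm farther back than shut.
Start: joints at [1.414, 0.255, 0.108, 0, -1.424, -0.285], TCP at [0.235, 0.497, 0.239] pointing down, gripper open.
Joint ranges: [-2.95, 2.95], [-1.21, 1.97], [-1.09, 1.5], [-2.87, 1.71], [-2.94, -0.07], [-3.05, 3.05]. Speed limits (rad/s): [2.57, 2.57, 3.14, 3.14, 3.14, 3.14].

## Interface

Orientations are given as a 3x3 rotation matrix whose columns are the frame's x, y, z axes.
In Python, from workcell import r gives the robot as it stands.
- The arm moves only by the tool send_rows, never from a script. Its arguments are lists of equal length, an entry for each row: "travel": the shift along the tool's x, y, z in m, a list of three; "rot": the turn, a rotation vector about the tool's x, y, z in degrees, a list of three; "fingers": the finger opening in m, from 0 to 0.0854. A call has 1 to 12 rows; each row is the pose to reach, as a shift and turn from the pose commanded when the call began, along the tool's axes at that moment; what a row does not reach only later rows make up. A row lasts 1/8 s, in which the tool goes at most 62.5 mm and 10.7 degrees, less where a joint would pass 70% of its speed; a pose out of reach is approached as far as the arm can. A call with a gripper value outside its range is refused whole. The fingers move at their own pace and stop on an object; "squeeze" is the grip in N (left out, the last holds). Time passes only in rows, so rows that repeat a pose let the fingers close. It gives the time, the measured TCP pose, the force, the opening and the grip force at its end, in the units of the state.
- r.get_obs(): the state, without advancing time (a new reading comes with each control period).
- r.read_camera(name): name is "scene" or "top"; returns the picture (480x640x3 uint8, red, green, blue); there is no depth.
- r.get_calibration(name): a dict with "fovy" (degrees; the focal length in pixels is half the picture's height over the tangent of half this angle, whatever the lens; pixels are square), "cx", "cy" (the principal point, pixels), "world_from_camera" (4x4, takes a point from camera to world coordinates). Camera axes: x right, y down, z forward; pixel columns grow to the right and rows downward; lengths in m; the calibration is good to about 2 mm. A picture is of the moment at which its call begins. get_calibration takes no time and is no camera call.
- r.job_done(): hands the job in; it is judged then, once.
The state is a dict: "t": time; "joint_positions": joint angles; "qvel": joint speeds; "effort": joint torques, N m; "position": TCP position; "orientation": TCP orientation; "force": force on the tool from outside, world axes, zero at the start; "torque": the same for the moment, N m; "opening": finger opening in m; "grip_force": force on a finger pad.
Only numpy, scipy, OpenCV 4.12 (cv2) and the standard library are available. Lean on these libraries where they do the work, as an engineer would, in place of code of your own. Each camera call takes 0.05 s, during which the arm holds its last target. There are 200 camera calls.

## Task

Set the pump cap (the flanged part with a round hub on top) spigot-down in the bore of the hinged flip plate, let go, then swing the plate all the way over until it lies flat on the nest side so the cap drops hub-down into the fixed nest, and swing the empty plate all the way back. Only once the cap lies in the nest, press the marker's spring plunger beside the nest fully down to its stop, pause a moment and let it rise again. Leave the other things on the bench where they are and finish clear of everything.

Things in the scene. Friction and masses are not known exactly. Their poses are not given: they have to be found in the camera images.
- cap: Pump cap, bare aluminium, 0.3-0.55 kg, round about its z axis. Origin: centre of the spigot's end; z runs spigot to hub. Spigot z 0-18 mm, diameter 56 (tapering to 44 over the end 10). Flange diameter 100, z 18-30. Hub diameter 40, z 30-56, for gripping. Starts standing on its spigot, hub up, in either of two places on the bench; the blind flange is in the other.
- fixture: Flip-and-mark fixture, bolted down, place and yaw vary. Origin on the bench under the hinge's middle; x along the hinge axis (60 mm above the bench), y from the flip plate's side to the nest's side. Base 150 (x) x 300 (y), 8 high. Bore at y = -72 (plate at start), nest at y = +72. The marker, a 64 x 64 grey block 80 high, stands at x = +118, y = +72.
- flipper (a joint): Flip plate angle, rad: 0 = flat on the loading side (start), pi/2 = upright, 3.14 = flat on the nest side; hard stops at both ends. No spring, it falls by its weight (0.45 kg); lifting it loaded takes about 5 N at the bar. 116 wide, 12 thick, mid-plane through the hinge axis. Past upright the cap slides from its bore into the nest; the spigot then lets the plate swing back freely.
- bore (a point): Centre of the plate's 62 mm through bore, on the face that is up at the start (66 above the bench then), z normal to that face. Swings with the plate, 72 from the hinge axis. A seated cap's flange lies on this face, its origin 18 below this point.
- bar (a point): Middle of the plate's handle, a round steel bar, diameter 14, free length 88, parallel to the hinge axis and 180 from it; 60 above the bench when the plate lies flat either side. Gap from bar to plate 45. Pinch it from above, a finger each side, and lead it round the half circle with the gripper pointing down throughout: the bar turns in the fingers.
- nest (a point): Centre of the fixed nest's floor, 38 above the bench, z up: a ring with a 75 mm hole for the hub, and round it eight flared guides 14 high, 108 across at the floor. A cap lying properly in it is upside down, flange on the floor, its origin 30 above this point.
- head (a point): Middle of the top of the plunger's black mushroom head, diameter 50, which stands on the marker block; 160 above the bench when up. The rod goes straight down. It follows the head.
- plunger (a joint): How far the plunger is pressed, m: 0 = up (start), 0.022 = at its hard stop. The return spring takes about 6.5 N to start and 13.5 N at the stop; it comes up by itself when let go.
- blind: Bystander, leave alone: a plain round aluminium blind flange, diameter 96, 20 high, six dark bolt heads on top, no hub. Sizes in mm; origin at its underside.
- hammer: Bystander, leave alone: a hammer lying on the bench. Sizes in mm; origin at its underside.
- wrench: Bystander, leave alone: a steel spanner lying on the bench. Sizes in mm; origin at its underside.
- spacer: Bystander, leave alone: a steel spacer ring, outer diameter 84, hole 52, 30 high. Sizes in mm; origin at its underside.
- tin: Bystander, leave alone: a plain metal tin, diameter 76, 110 high. Sizes in mm; origin at its underside.
- bearing: Bystander, leave alone: a small grey pillow-block bearing housing, foot 100 x 34, 66 high. Sizes in mm; origin at its underside.
Not all that is in view belongs to the job. What is shaped like the cap but green, orange or purple is not meant.

How it is judged:
On the way, in this order (a step that is already met when the one before it is completed fails the run):
1. the cap is seated flat in the flip plate's bore, plate still down, cap released (horizontal distance between cap and bore below 0.007 m and z of cap in the frame of bore below -0.0145 m and angle between cap's own z axis and vertical below 0.1 rad and value of joint flipper below 0.15 rad and contact force between the fingers and cap below 0.5 N), for 0.2 s.
2. the plate is swung right over and the cap lies hub-down in the nest (value of joint flipper above 2.95 rad and horizontal distance between cap and nest below 0.007 m and angle between cap's own z axis and vertical above 3.05 rad and z of cap in the frame of nest below 0.034 m), for 0.1 s.
3. the empty plate is swung back, the cap left lying in the nest (value of joint flipper below 0.12 rad and horizontal distance between cap and nest below 0.007 m and angle between cap's own z axis and vertical above 3.05 rad and z of cap in the frame of nest below 0.034 m), for 0.1 s.
4. the plunger is pressed down to its stop (all of step 3 and value of joint plunger above 0.02 m), for 0.1 s.
At the end, for the whole second after the job is handed in: The cap lies upside down and flat (within about 5 degrees) in the nest, within 7 mm of its centre, flange on the nest floor within 4 mm, at rest; the flip plate is back on the loading side (below 0.12 rad); the plunger is up again (within 3 mm) (all of step 3 and value of joint plunger below 0.003 m and linear speed of cap below 0.02 m/s); the robot touches nothing.
It fails at once if the plunger is pressed (over 12 mm) while the cap is not in the nest (value of joint plunger above 0.012 m and not (horizontal distance between cap and nest below 0.007 m and angle between cap's own z axis and vertical above 3.05 rad and z of cap in the frame of nest below 0.034 m)).
It fails at once if a bystander is pushed more than 30 mm from its place (distance of any of blind, hammer, wrench, spacer, tin, bearing from where it was at the start of the episode above 0.03 m).
It also fails if it takes over 72 s, if anything falls off the work surface, if the arm or the gripper's body presses on something with over 40 N, if the wrist force passes 120 N, or if a joint passes its speed limit or range.

## Working session

There is one attempt and no reset: what is moved stays moved. The work goes in short steps, Python scripts to look and compute and a tool call to move; the robot and the scene stay as the last step left them, time stands still between calls to the robot, and variables do not carry over. Pictures are saved under pics/ and viewed, at most 11 in all, crops included, and the job is handed in when it is done.

Besides the shell and the picture viewer there is one more tool, called after "Request:" as a command line: name --argument value ..., lists and objects as JSON in quotes. send_rows: Moves the arm, as the interface text tells. Its arguments: {"type":"object","properties":{"travel":{"type":"array","items":{"type":"array","items":{"type":"number"}}},"rot":{"type":"array","items":{"type":"array","items":{"type":"number"}}},"fingers":{"type":"array","items":{"type":"number"}},"squeeze":{"type":"number"}},"required":["travel","rot","fingers"]}

```bash
mkdir -p pics
python3 - <<'E'
from workcell import r
import cv2,numpy as np
np.set_printoptions(precision=4,suppress=True)
for n in("scene","top"):
    im=r.read_camera(n);cv2.imwrite(f"pics/{n}0.png",im[:,:,::-1]);c=r.get_calibration(n);print(c)
o=r.get_obs();print(o)
E
```

```text
{'fovy': 56.94690634740818, 'cx': 322.6793949408212, 'cy': 238.13850797844543, 'world_from_camera': array([[ 0.1797,  0.6755, -0.7151,  1.3271],
       [ 0.9835, -0.1382,  0.1165, -0.1628],
       [-0.0201, -0.7243, -0.6892,  0.8647],
       [ 0.    ,  0.    ,  0.    ,  1.    ]])}
{'fovy': 50.77742391000255, 'cx': 323.5128264198061, 'cy': 238.03647461888343, 'world_from_camera': array([[-0.0096, -0.9888,  0.1487,  0.3674],
       [-0.9999,  0.0089, -0.005 , -0.0367],
       [ 0.0036, -0.1488, -0.9889,  1.5028],
       [ 0.    ,  0.    ,  0.    ,  1.    ]])}
{'t': 0.1, 'joint_positions': array([ 1.4136,  0.2557,  0.1071, -0.0004, -1.4239, -0.2846]), 'qvel': array([-0.0003, -0.0001,  0.0035,  0.002 ,  0.0004, -0.0005]), 'effort': array([ -0.003 , -38.7605,  23.8473,   5.3779,  -0.0038,  -0.    ]), 'position': array([0.2349, 0.4968, 0.2385]), 'orientation': array([[ 0.904 , -0.4276, -0.0006],
       [-0.4276, -0.904 , -0.0016],
       [ 0.0001,  0.0017, -1.    ]]), 'force': array([-0.523 , -0.7598, -0.7957]), 'torque': array([ 0.0014,  0.0012, -0.003 ]), 'grip_force': 0.0, 'opening': 0.08542516128860876}
```

View pics/top0.png

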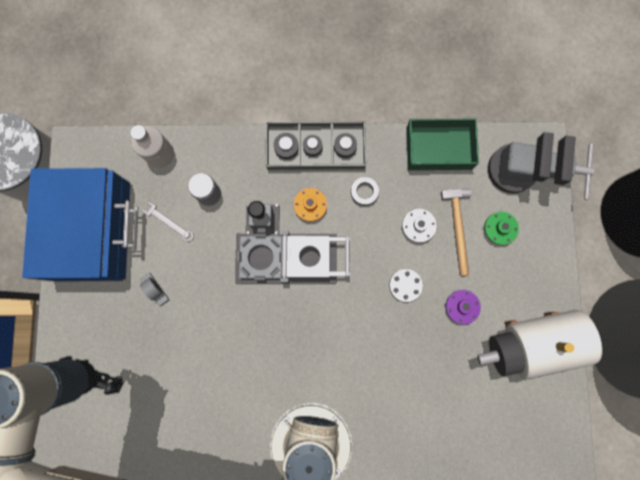

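View pics/scene0.png

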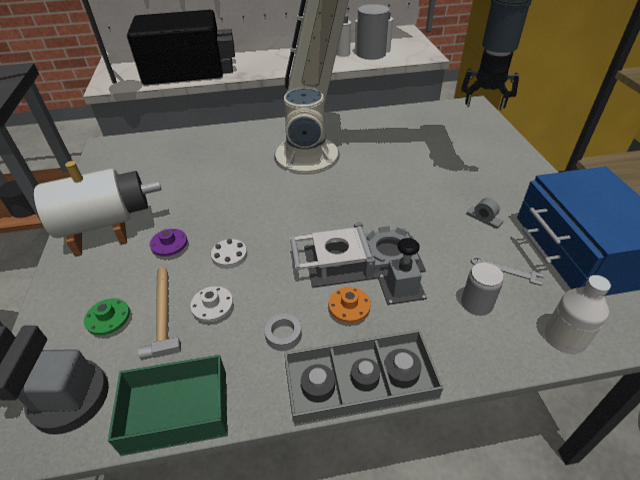

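The top view shows two grey round parts. The one at (420,226) has a hub and fits the cap. The one at (406,285) is flat with six dark bolts, so it is the blind. The orange, green and purple ones are decoys. I'll confirm this in an enlarged crop.

Run:
```python
import cv2,numpy as np
a=cv2.imread("pics/top0.png")
f=lambda x,y,w,h,s:cv2.resize(a[y:y+h,x:x+w],None,fx=s,fy=s,interpolation=cv2.INTER_CUBIC)
A=f(230,195,125,95,6)   # 750x570
cv2.imwrite("pics/fix.png",A)
B=f(385,200,60,105,5)  #300x525
s=cv2.imread("pics/scene0.png")
C=cv2.resize(s[225:330,180:280],None,fx=5,fy=5,interpolation=cv2.INTER_CUBIC) #500x525
cv2.imwrite("pics/cap.png",np.hstack([B,C]))
```

```text
(no output)
```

View pics/fix.png

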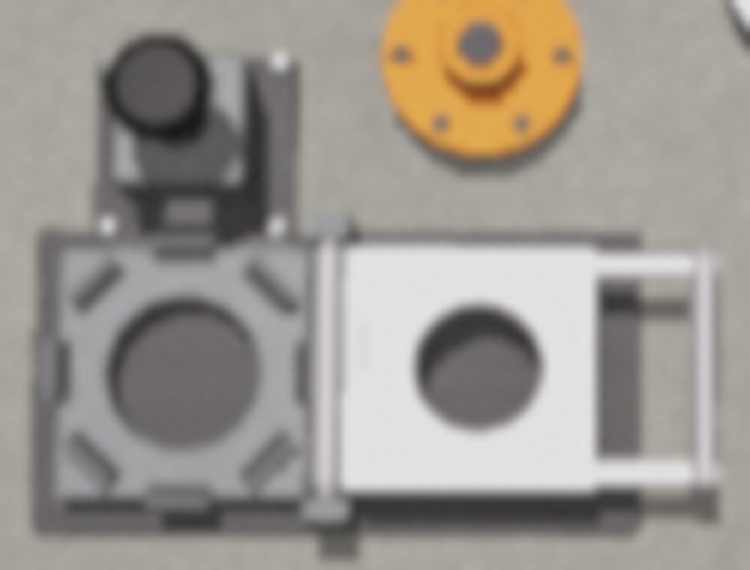

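View pics/cap.png

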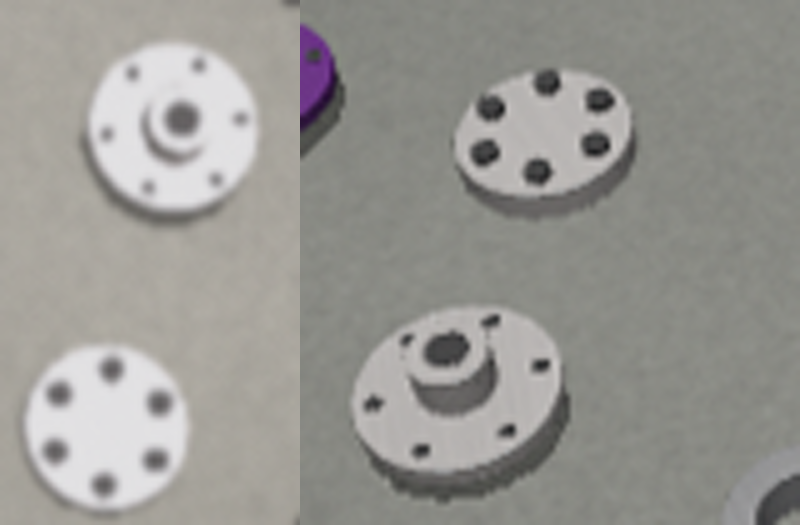

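The cap is confirmed: the top crop shows the hub with its flange centre at about (173,127), and the blind has dark bolts and no hub. The fixture crop shows the bore at (479,368), nest hole at (184,372), bar at (706,370) and head at (157,84).

```bash
cat > h.py <<'E'
from workcell import r
import numpy as np, cv2
np.set_printoptions(precision=4,suppress=True)
def ray(n,u,v,z):
    c=r.get_calibration(n);f=240/np.tan(np.radians(c["fovy"]/2));T=c["world_from_camera"]
    d=T[:3,:3]@[(u-c["cx"])/f,(v-c["cy"])/f,1]
    return (T[:3,3]+d*(z-T[2,3])/d[2])
def proj(n,p):
    c=r.get_calibration(n);f=240/np.tan(np.radians(c["fovy"]/2));T=c["world_from_camera"]
    q=np.linalg.inv(T)@np.r_[p,1];return np.array([c["cx"]+f*q[0]/q[2],c["cy"]+f*q[1]/q[2]])
def tool(p):
    o=r.get_obs();return o["orientation"].T@(np.array(p)-o["position"])
E
python3 - <<'E'
from h import *
F=lambda x,y:(230+(x+.5)/6-.5,195+(y+.5)/6-.5)
for n,p,z in [("bore",(479,368),.066),("nest",(184,372),.038),("bar",(706,370),.063),("barA",(706,257),.066),("barB",(706,485),.066),("head",(157,84),.16),("hingeTop",(330,240),.06),("hingeBot",(330,505),.06)]:
    print(n,ray("top",*F(*p),z))
print("flange",ray("top",385+173.5/5-.5,200+127.5/5-.5,.03),"hub",ray("top",385+182.5/5-.5,200+118.5/5-.5,.056))
print("scene hub",ray("scene",180+146.5/5-.5,225+350/5-.5,.056),"flange",ray("scene",180+157/5-.5,225+389/5-.5,.03))
c=r.get_obs()
E
```

```text
bore [ 0.5323 -0.0032  0.066 ]
nest [0.5348 0.1406 0.038 ]
bar [ 0.5307 -0.1114  0.063 ]
barA [ 0.5847 -0.1122  0.066 ]
barB [ 0.4755 -0.1104  0.066 ]
head [0.6517 0.1392 0.16  ]
hingeTop [0.5956 0.0683 0.06  ]
hingeBot [0.4681 0.0681 0.06  ]
flange [ 0.6254 -0.3276  0.03  ] hub [ 0.6261 -0.3279  0.056 ]
scene hub [ 0.6236 -0.3234  0.056 ] flange [ 0.6263 -0.3235  0.03  ]
```

Request:
send_rows --travel '[[0.705, 0.577, 0], [0.705, 0.577, 0], [0.705, 0.577, 0], [0.705, 0.577, 0], [0.705, 0.577, 0], [0.705, 0.577, 0], [0.705, 0.577, 0], [0.705, 0.577, 0], [0.705, 0.577, 0], [0.705, 0.577, 0], [0.705, 0.577, 0], [0.705, 0.577, 0]]' --rot '[[0, 0, -24.4], [0, 0, -24.4], [0, 0, -24.4], [0, 0, -24.4], [0, 0, -24.4], [0, 0, -24.4], [0, 0, -24.4], [0, 0, -24.4], [0, 0, -24.4], [0, 0, -24.4], [0, 0, -24.4], [0, 0, -24.4]]' --fingers '[0.085, 0.085, 0.085, 0.085, 0.085, 0.085, 0.085, 0.085, 0.085, 0.085, 0.085, 0.085]'

```text
t: 1.6
position: [0.5571, -0.1824, 0.2388]
orientation: [[1.0, -0.016, -0.001], [-0.016, -1.0, 0.0], [-0.001, -0.0, -1.0]]
force: [0.9, 1.0, 1.4]
opening: 0.0849
grip_force: 0.0
```

Request:
send_rows --travel '[[0.07, 0.142, 0.03], [0.07, 0.142, 0.08], [0.07, 0.142, 0.08], [0.07, 0.142, 0.08], [0.07, 0.142, 0.08], [0.07, 0.142, 0.08]]' --rot '[[0, 0, 0], [0, 0, 0], [0, 0, 0], [0, 0, 0], [0, 0, 0], [0, 0, 0]]' --fingers '[0.085, 0.085, 0.085, 0.085, 0.085, 0.085]'

```text
t: 2.35
position: [0.625, -0.3228, 0.1613]
orientation: [[1.0, -0.015, 0.003], [-0.015, -1.0, -0.001], [0.003, 0.001, -1.0]]
force: [-0.3, 0.2, 0.7]
opening: 0.0849
grip_force: 0.0
```

Run:
```python
from h import *
im=r.read_camera("scene");cv2.imwrite("pics/s1.png",cv2.resize(im[190:330,150:330,::-1],None,fx=4,fy=4,interpolation=cv2.INTER_CUBIC))
print(r.get_obs()["position"],tool([.6257,-.326,.042]))
```

```text
[ 0.6249 -0.3227  0.1614] [0.0004 0.0032 0.1194]
```

View pics/s1.png

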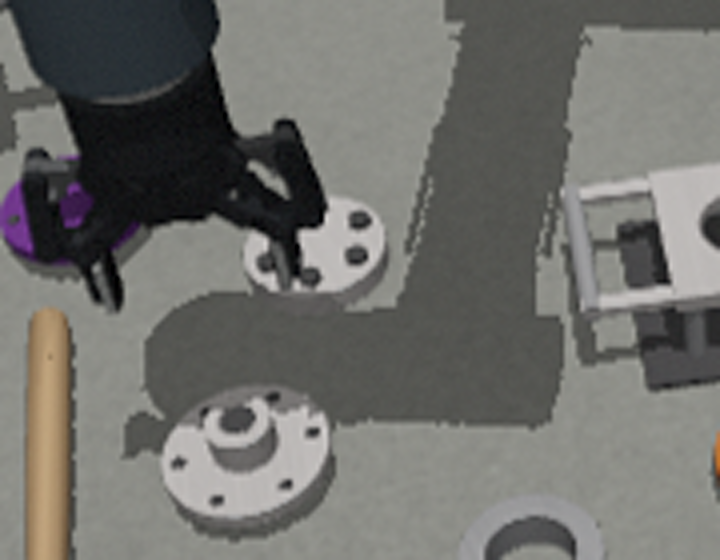

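The gripper is above the cap, with its fingertips at crop (113,308) and (285,285), straddling the hub at (238,420). Going down.

Request:
send_rows --travel '[[0, 0.003, 0.05], [0, 0.003, 0.1], [0, 0.003, 0.119], [0, 0.003, 0.119], [0, 0.003, 0.119], [0, 0.003, 0.119], [0, 0.003, 0.119], [0, 0.003, 0.119], [0, 0.003, 0.119], [0, 0.003, 0.119], [0, 0.003, 0.119]]' --rot '[[0, 0, 0], [0, 0, 0], [0, 0, 0], [0, 0, 0], [0, 0, 0], [0, 0, 0], [0, 0, 0], [0, 0, 0], [0, 0, 0], [0, 0, 0], [0, 0, 0]]' --fingers '[0.085, 0.085, 0.085, 0.085, 0.03, 0.03, 0.03, 0.03, 0.03, 0.03, 0.03]' --squeeze 50

```text
t: 3.78
position: [0.6253, -0.3265, 0.0422]
orientation: [[1.0, -0.015, 0.003], [-0.015, -1.0, -0.001], [0.003, 0.001, -1.0]]
force: [-0.8, 3.1, 5.7]
opening: 0.0385
grip_force: 50.1
```

Request:
send_rows --travel '[[0, 0, -0.03], [0, 0, -0.08], [0, 0, -0.118], [-0.015, -0.05, -0.118], [-0.03, -0.1, -0.118], [-0.046, -0.15, -0.118], [-0.061, -0.2, -0.118], [-0.076, -0.25, -0.118], [-0.091, -0.3, -0.118], [-0.098, -0.322, -0.118], [-0.098, -0.322, -0.118], [-0.098, -0.322, -0.118]]' --rot '[[0, 0, 0], [0, 0, 0], [0, 0, 0], [0, 0, 0], [0, 0, 0], [0, 0, 0], [0, 0, 0], [0, 0, 0], [0, 0, 0], [0, 0, 0], [0, 0, 0], [0, 0, 0]]' --fingers '[0.03, 0.03, 0.03, 0.03, 0.03, 0.03, 0.03, 0.03, 0.03, 0.03, 0.03, 0.03]'

```text
t: 5.28
position: [0.5312, -0.0033, 0.1578]
orientation: [[1.0, -0.016, -0.001], [-0.016, -1.0, -0.0], [-0.001, 0.0, -1.0]]
force: [0.2, -0.3, -4.6]
opening: 0.0385
grip_force: 51.8
```

Run:
```python
from h import *
im=r.read_camera("scene");t=r.read_camera("top")
a=cv2.resize(im[180:300,270:430,::-1],(800,600),interpolation=cv2.INTER_CUBIC)
cv2.imwrite("pics/s2.png",a)
o=r.get_obs();print(o["position"],o["opening"],o["force"],tool([.5323,-.0032,.16]))
p=o["position"]
for z in(.066+.05,.066):print(proj("scene",[.5323,-.0032,z]))
cx,cy=.5323,-.0032
print(proj("scene",[p[0],p[1],p[2]-.042]),proj("scene",[p[0],p[1]+.05,p[2]-.012]),proj("scene",[p[0],p[1]-.05,p[2]-.012]))
```

```text
[ 0.5315 -0.0037  0.1579] 0.03831475923418962 [-0.0803 -0.5813 -3.572 ] [ 0.0008 -0.0005 -0.0021]
[334.397  231.4348]
[334.4333 245.7271]
[334.1327 231.2606] [354.0319 219.5258] [313.9619 225.0033]
```

View pics/s2.png

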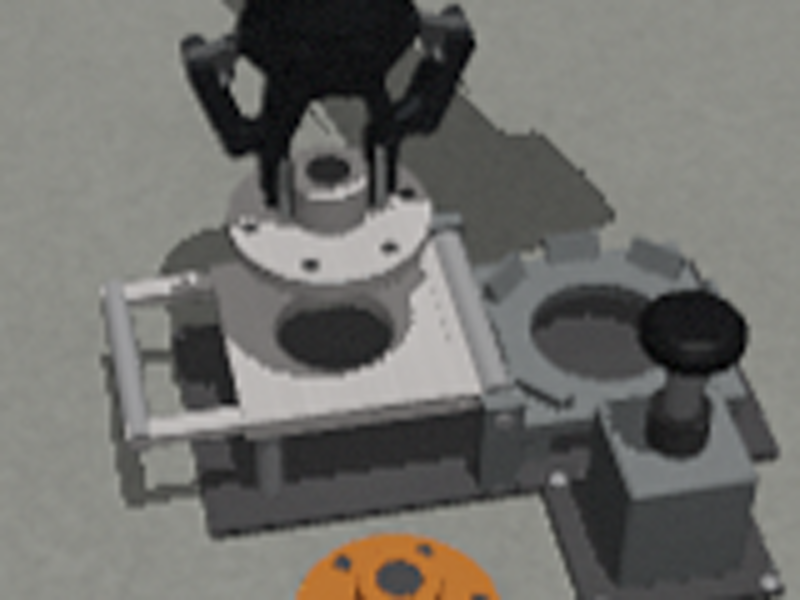

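The bore is at crop (336,328), and the held cap's flange is centred near x=331. The two agree to about 1 mm relative to each other, so I'll lower.

Request:
send_rows --travel '[[0.001, -0.001, 0.02], [0.001, -0.001, 0.035], [0.001, -0.001, 0.045], [0.001, -0.001, 0.052], [0.001, -0.001, 0.058], [0.001, -0.001, 0.062], [0.001, -0.001, 0.064], [0.001, -0.001, 0.064]]' --rot '[[0, 0, 0], [0, 0, 0], [0, 0, 0], [0, 0, 0], [0, 0, 0], [0, 0, 0], [0, 0, 0], [0, 0, 0]]' --fingers '[0.03, 0.03, 0.03, 0.03, 0.03, 0.03, 0.03, 0.03]'

```text
t: 6.38
position: [0.5326, -0.0019, 0.0944]
orientation: [[1.0, -0.016, 0.0], [-0.016, -1.0, 0.0], [0.0, -0.0, -1.0]]
force: [-0.3, 0.5, -4.4]
opening: 0.038
grip_force: 51.8
```

Request:
send_rows --travel '[[0, 0, 0.002], [0, 0, 0.003], [0, 0, 0.004], [0, 0, 0.004]]' --rot '[[0, 0, 0], [0, 0, 0], [0, 0, 0], [0, 0, 0]]' --fingers '[0.03, 0.03, 0.03, 0.03]'

```text
t: 6.88
position: [0.5326, -0.0019, 0.0905]
orientation: [[1.0, -0.016, 0.0], [-0.016, -1.0, 0.0], [0.0, -0.0, -1.0]]
force: [-0.1, 0.4, -2.0]
opening: 0.0387
grip_force: 51.9
```

Contact is starting. I'll release, rise and look.

Request:
send_rows --travel '[[0, 0, 0], [0, 0, 0], [0, 0, 0], [0, 0, 0], [0, 0, -0.03], [0, 0, -0.08], [0, 0, -0.08]]' --rot '[[0, 0, 0], [0, 0, 0], [0, 0, 0], [0, 0, 0], [0, 0, 0], [0, 0, 0], [0, 0, 0]]' --fingers '[0.085, 0.085, 0.085, 0.085, 0.085, 0.085, 0.085]'

```text
t: 7.75
position: [0.5352, -0.0018, 0.1747]
orientation: [[1.0, -0.015, 0.009], [-0.015, -1.0, 0.001], [0.009, -0.001, -1.0]]
force: [-0.3, 0.6, -0.8]
opening: 0.085
grip_force: 0.0
```

Run:
```python
from h import *
im=r.read_camera("scene")
cv2.imwrite("pics/s3.png",cv2.resize(im[180:300,270:430,::-1],(800,600),interpolation=cv2.INTER_CUBIC))
print(r.get_obs()["position"],tool([.5307,-.111,.15]))
print(proj("scene",[.5323,-.0032,.104]),proj("scene",[.5323,-.0032,.078]),proj("scene",[.5307,-.111,.067]))
```

```text
[ 0.5337 -0.0017  0.1723] [-0.0014  0.1094  0.0221]
[334.4059 234.9458] [334.4248 242.3765] [292.7466 250.9581]
```

View pics/s3.png

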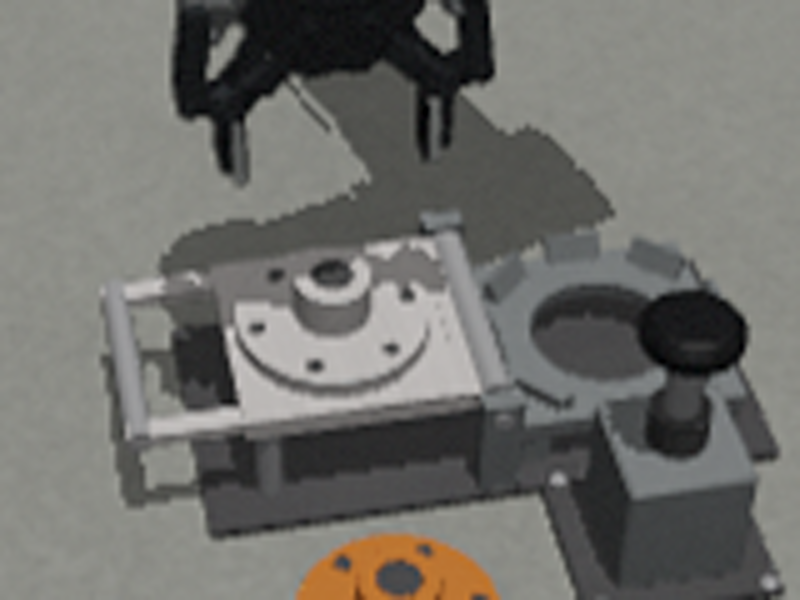

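Run:
```python
from h import *
print("held",proj("scene",[.5315,-.0037,.172]),"obs",270+328.5/5-.5,180+168.5/5-.5)
for z in(.104,.107): print("hub",z,proj("scene",[.533,-.0025,z]),"obs",270+334.5/5-.5,180+270.5/5-.5)
for z in(.066,.07,.078): print("front",z,(proj("scene",[.533+.05*.987,-.0025-.05*.16,z])-[270,180]+.5)*5)
im=cv2.imread("pics/s3.png");print(im[370:404:2,330].mean(1))
```

```text
held [334.0838 214.1443] obs 335.2 213.2
hub 0.104 [334.7347 235.0944] obs 336.4 233.6
hub 0.107 [334.7331 234.2215] obs 336.4 233.6
front 0.066 [330.267  402.3827]
front 0.07 [330.2665 396.8189]
front 0.078 [330.2654 385.6071]
[184.6667 184.     185.     186.     182.     178.6667 163.     133.3333
 105.      88.      89.6667 103.3333 120.     140.     163.6667 180.6667
 191.6667]
```

The flange lies flush on the plate, so the cap is seated. Next is the bar.

Request:
send_rows --travel '[[0, 0.05, 0], [0, 0.1, 0], [0, 0.109, 0], [0, 0.109, 0.04], [0, 0.109, 0.08], [0, 0.109, 0.11], [0, 0.109, 0.121], [0, 0.109, 0.121]]' --rot '[[0, 0, 0], [0, 0, 0], [0, 0, 0], [0, 0, 0], [0, 0, 0], [0, 0, 0], [0, 0, 0], [0, 0, 0]]' --fingers '[0.05, 0.05, 0.05, 0.05, 0.05, 0.05, 0.05, 0.05]'

```text
t: 8.8
position: [0.5306, -0.1108, 0.0489]
orientation: [[1.0, -0.015, -0.001], [-0.015, -1.0, -0.0], [-0.001, 0.0, -1.0]]
force: [0.4, -0.3, 0.7]
opening: 0.0503
grip_force: 0.0
```

Request:
send_rows --travel '[[0, 0, 0], [0, 0, 0], [0, 0, 0], [0, 0, 0], [0, 0, 0], [0, 0, 0]]' --rot '[[0, 0, 0], [0, 0, 0], [0, 0, 0], [0, 0, 0], [0, 0, 0], [0, 0, 0]]' --fingers '[0.005, 0.005, 0.005, 0.005, 0.005, 0.005]' --squeeze 30

```text
t: 9.55
position: [0.5318, -0.1086, 0.0506]
orientation: [[1.0, -0.016, 0.003], [-0.016, -1.0, 0.003], [0.003, -0.003, -1.0]]
force: [-1.4, 9.5, 4.8]
opening: 0.0128
grip_force: 29.9
```

The bar sits about 3 mm further toward +y than I estimated, so I'll include that in the arc.

Request:
send_rows --travel '[[0, -0.004, -0.016], [0, -0.006, -0.031], [0, -0.009, -0.047], [0, -0.014, -0.062], [0, -0.02, -0.076], [0, -0.027, -0.09], [0, -0.036, -0.103], [0, -0.045, -0.116], [0, -0.056, -0.127], [0, -0.067, -0.138], [0, -0.08, -0.147], [0, -0.093, -0.156]]' --rot '[[0, 0, 0], [0, 0, 0], [0, 0, 0], [0, 0, 0], [0, 0, 0], [0, 0, 0], [0, 0, 0], [0, 0, 0], [0, 0, 0], [0, 0, 0], [0, 0, 0], [0, 0, 0]]' --fingers '[0.005, 0.005, 0.005, 0.005, 0.005, 0.005, 0.005, 0.005, 0.005, 0.005, 0.005, 0.005]' --squeeze 40

```text
t: 11.05
position: [0.5329, -0.0227, 0.2104]
orientation: [[1.0, -0.017, 0.005], [-0.017, -1.0, -0.009], [0.005, 0.009, -1.0]]
force: [-2.4, -12.6, 12.1]
opening: 0.0127
grip_force: 39.0
```

Request:
send_rows --travel '[[0, 0, 0], [0, 0, 0]]' --rot '[[0, 0, 0], [0, 0, 0]]' --fingers '[0.005, 0.005]'

```text
t: 11.3
position: [0.5329, -0.0225, 0.2106]
orientation: [[1.0, -0.016, 0.005], [-0.016, -1.0, -0.008], [0.006, 0.008, -1.0]]
force: [-4.3, -12.7, 16.7]
opening: 0.0124
grip_force: 39.6
```

Run:
```python
from h import *
im=r.read_camera("scene")
cv2.imwrite("pics/s4.png",cv2.resize(im[150:300,250:450,::-1],(800,600),interpolation=cv2.INTER_CUBIC))
o=r.get_obs();print(o["position"],o["force"],o["torque"])
```

```text
[ 0.5329 -0.0225  0.2106] [ -5.1732 -12.8515  16.1314] [-4.5936  1.6474 -0.011 ]
```

View pics/s4.png

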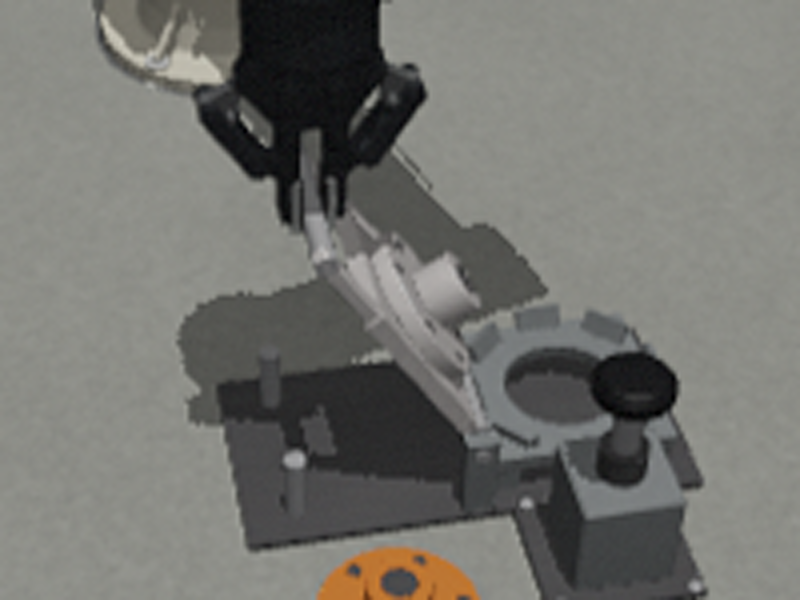

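The bar is still between the pads, with its centre at about crop (317,192). I'll check where it sits relative to the TCP.

Run:
```python
from h import *
b=np.array([2.3,-1])
for z in(.205,.213,.221):
  for x in (-.058,.058): print(z,x,(proj("scene",[.5329+x,-.0225,z])+b-[250,150])*4)
print((proj("scene",[.5329,-.0225+.012,.2026])+b-[250,150])*4,(proj("scene",[.5329,-.0225-.012,.2026])+b-[250,150])*4)
```

```text
0.205 -0.058 [296.8381 156.4194]
0.205 0.058 [333.5673 279.491 ]
0.213 -0.058 [296.5572 145.8923]
0.213 0.058 [333.4671 268.7677]
0.221 -0.058 [296.2735 135.2567]
0.221 0.058 [333.3658 257.9245]
[334.5575 216.0236] [294.4455 221.3171]
```

Request:
send_rows --travel '[[0, 0.003, -0.005], [0, -0.011, -0.012], [0, -0.025, -0.018], [0, -0.04, -0.023], [0, -0.056, -0.026], [0, -0.071, -0.028], [0, -0.087, -0.029], [0, -0.087, -0.029]]' --rot '[[0, 0, 0], [0, 0, 0], [0, 0, 0], [0, 0, 0], [0, 0, 0], [0, 0, 0], [0, 0, 0], [0, 0, 0]]' --fingers '[0.005, 0.005, 0.005, 0.005, 0.005, 0.005, 0.005, 0.005]'

```text
t: 12.35
position: [0.5341, 0.0697, 0.2367]
orientation: [[1.0, -0.014, 0.003], [-0.014, -1.0, 0.0], [0.003, -0.0, -1.0]]
force: [-2.4, -1.5, 7.8]
opening: 0.0122
grip_force: 42.8
```

Request:
send_rows --travel '[[0, -0.016, -0.001], [0, -0.031, 0.001], [0, -0.047, 0.004], [0, -0.062, 0.009], [0, -0.076, 0.015], [0, -0.09, 0.022], [0, -0.103, 0.031], [0, -0.116, 0.04], [0, -0.127, 0.051], [0, -0.138, 0.062], [0, -0.147, 0.075], [0, -0.156, 0.088]]' --rot '[[0, 0, 0], [0, 0, 0], [0, 0, 0], [0, 0, 0], [0, 0, 0], [0, 0, 0], [0, 0, 0], [0, 0, 0], [0, 0, 0], [0, 0, 0], [0, 0, 0], [0, 0, 0]]' --fingers '[0.005, 0.005, 0.005, 0.005, 0.005, 0.005, 0.005, 0.005, 0.005, 0.005, 0.005, 0.005]'

```text
t: 13.85
position: [0.536, 0.2261, 0.1454]
orientation: [[1.0, -0.016, -0.0], [-0.016, -1.0, 0.001], [-0.0, -0.001, -1.0]]
force: [-0.6, 2.8, 3.3]
opening: 0.0125
grip_force: 45.9
```

Request:
send_rows --travel '[[0, -0.007, 0.014], [0, -0.013, 0.028], [0, -0.018, 0.043], [0, -0.021, 0.059], [0, -0.023, 0.074], [0, -0.024, 0.084], [0, -0.024, 0.09], [0, -0.024, 0.092], [0, -0.024, 0.092]]' --rot '[[0, 0, 0], [0, 0, 0], [0, 0, 0], [0, 0, 0], [0, 0, 0], [0, 0, 0], [0, 0, 0], [0, 0, 0], [0, 0, 0]]' --fingers '[0.005, 0.005, 0.005, 0.005, 0.005, 0.005, 0.005, 0.005, 0.005]'

```text
t: 14.98
position: [0.5363, 0.2513, 0.0532]
orientation: [[1.0, -0.016, 0.0], [-0.016, -1.0, 0.003], [0.0, -0.003, -1.0]]
force: [-1.5, 9.8, -0.4]
opening: 0.0121
grip_force: 49.6
```

Run:
```python
from h import *
im=r.read_camera("scene");t=r.read_camera("top")
a=cv2.resize(im[180:300,320:440,::-1],(400,400),interpolation=cv2.INTER_CUBIC)
b=cv2.resize(t[190:300,220:330,::-1],(400,400),interpolation=cv2.INTER_CUBIC)
cv2.imwrite("pics/s5.png",np.hstack([a,b]))
o=r.get_obs();print(o["position"],o["force"])
```

```text
[0.5363 0.2513 0.0533] [-2.0688 10.02   -0.1216]
```

View pics/s5.png

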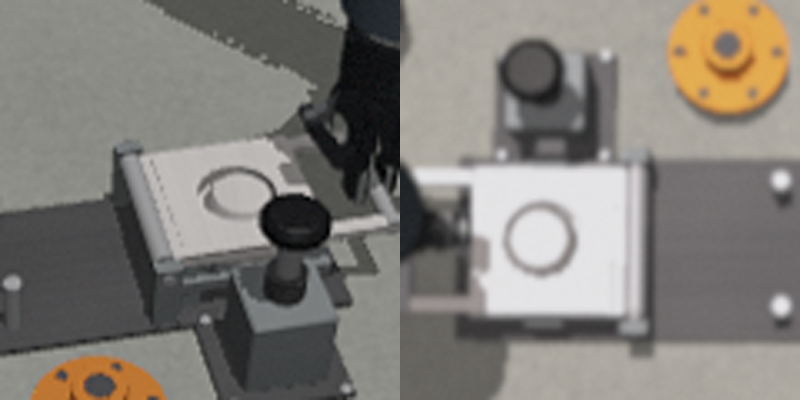

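The plate lies flat on the nest side, with the spigot visible centred in its bore at (240,195) and (540,238). Swinging back now.

Request:
send_rows --travel '[[0, -0.002, -0.008], [0, -0.002, -0.016], [0, 0.0, -0.031], [0, 0.004, -0.047], [0, 0.009, -0.062], [0, 0.015, -0.076], [0, 0.022, -0.09], [0, 0.03, -0.103], [0, 0.04, -0.116], [0, 0.05, -0.127], [0, 0.062, -0.138], [0, 0.075, -0.147]]' --rot '[[0, 0, 0], [0, 0, 0], [0, 0, 0], [0, 0, 0], [0, 0, 0], [0, 0, 0], [0, 0, 0], [0, 0, 0], [0, 0, 0], [0, 0, 0], [0, 0, 0], [0, 0, 0]]' --fingers '[0.005, 0.005, 0.005, 0.005, 0.005, 0.005, 0.005, 0.005, 0.005, 0.005, 0.005, 0.005]'

```text
t: 16.58
position: [0.5354, 0.1747, 0.2029]
orientation: [[1.0, -0.015, 0.001], [-0.015, -1.0, 0.003], [0.001, -0.003, -1.0]]
force: [-4.1, 6.3, 3.7]
opening: 0.012
grip_force: 43.9
```

Request:
send_rows --travel '[[0, 0.013, -0.008], [0, 0.027, -0.016], [0, 0.042, -0.022], [0, 0.057, -0.026], [0, 0.072, -0.03], [0, 0.088, -0.032], [0, 0.103, -0.033], [0, 0.119, -0.032], [0, 0.134, -0.03], [0, 0.15, -0.026], [0, 0.165, -0.022], [0, 0.179, -0.016]]' --rot '[[0, 0, 0], [0, 0, 0], [0, 0, 0], [0, 0, 0], [0, 0, 0], [0, 0, 0], [0, 0, 0], [0, 0, 0], [0, 0, 0], [0, 0, 0], [0, 0, 0], [0, 0, 0]]' --fingers '[0.005, 0.005, 0.005, 0.005, 0.005, 0.005, 0.005, 0.005, 0.005, 0.005, 0.005, 0.005]'

```text
t: 18.08
position: [0.5333, -0.0059, 0.2172]
orientation: [[1.0, -0.016, 0.002], [-0.016, -1.0, 0.0], [0.002, -0.0, -1.0]]
force: [5.6, 1.3, 1.1]
opening: 0.0122
grip_force: 44.3
```

Request:
send_rows --travel '[[0, 0.014, 0.007], [0, 0.027, 0.016], [0, 0.04, 0.025], [0, 0.051, 0.036], [0, 0.062, 0.047], [0, 0.071, 0.06], [0, 0.08, 0.073], [0, 0.087, 0.087], [0, 0.093, 0.102], [0, 0.098, 0.116], [0, 0.101, 0.132], [0, 0.103, 0.147]]' --rot '[[0, 0, 0], [0, 0, 0], [0, 0, 0], [0, 0, 0], [0, 0, 0], [0, 0, 0], [0, 0, 0], [0, 0, 0], [0, 0, 0], [0, 0, 0], [0, 0, 0], [0, 0, 0]]' --fingers '[0.005, 0.005, 0.005, 0.005, 0.005, 0.005, 0.005, 0.005, 0.005, 0.005, 0.005, 0.005]'

```text
t: 19.58
position: [0.5312, -0.1081, 0.0693]
orientation: [[1.0, -0.016, 0.001], [-0.016, -1.0, 0.001], [0.001, -0.001, -1.0]]
force: [5.0, 4.2, 0.3]
opening: 0.0123
grip_force: 41.9
```

Request:
send_rows --travel '[[0, 0.001, 0.008], [0, 0.001, 0.015], [0, 0.001, 0.018], [0, 0.001, 0.018]]' --rot '[[0, 0, 0], [0, 0, 0], [0, 0, 0], [0, 0, 0]]' --fingers '[0.005, 0.005, 0.005, 0.005]'

```text
t: 20.08
position: [0.5314, -0.1086, 0.0569]
orientation: [[1.0, -0.014, 0.003], [-0.014, -1.0, -0.0], [0.003, 0.0, -1.0]]
force: [-9.0, 10.2, 35.7]
opening: 0.0124
grip_force: 45.1
```

Request:
send_rows --travel '[[0, -0.002, -0.004], [0, -0.002, -0.004], [0, -0.002, -0.004], [0, -0.002, -0.05], [0, -0.002, -0.11], [0, -0.002, -0.17], [0, -0.002, -0.18]]' --rot '[[0, 0, 0], [0, 0, 0], [0, 0, 0], [0, 0, 0], [0, 0, 0], [0, 0, 0], [0, 0, 0]]' --fingers '[0.05, 0.05, 0.05, 0.05, 0.05, 0.05, 0.05]'

```text
t: 20.95
position: [0.5325, -0.1076, 0.2364]
orientation: [[1.0, -0.016, 0.007], [-0.016, -1.0, -0.001], [0.007, 0.001, -1.0]]
force: [0.1, 1.3, -0.6]
opening: 0.0502
grip_force: 0.0
```

Run:
```python
from h import *
im=r.read_camera("scene");t=r.read_camera("top")
a=cv2.resize(im[180:300,290:430,::-1],(400,343),interpolation=cv2.INTER_CUBIC)
b=cv2.resize(t[190:290,230:330,::-1],(400,400),interpolation=cv2.INTER_CUBIC)[:343]
cv2.imwrite("pics/s6.png",np.hstack([a,b]))
o=r.get_obs();print(o["position"],o["force"],tool([.6525,.1395,.2]))
print((proj("top",[.535,.1425,.068])-[230,190]+.5)*4+[400,0])
```

```text
[ 0.5312 -0.1071  0.2328] [ 0.4869  0.0099 -1.4048] [ 0.1173 -0.2485  0.033 ]
[515.3354 263.3843]
```

View pics/s6.png

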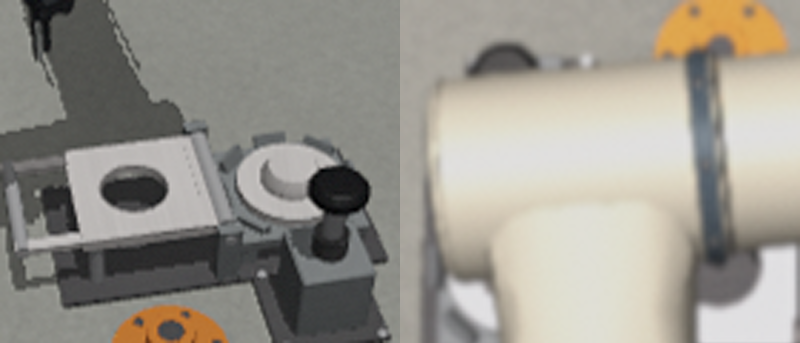

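The cap lies hub-down and centred in the nest at (285,180). The plate is back with its bore empty. Next I'll press the head with closed fingers.

Request:
send_rows --travel '[[0.02, -0.05, 0], [0.04, -0.1, 0], [0.06, -0.15, 0], [0.08, -0.2, 0], [0.1, -0.23, 0], [0.118, -0.249, 0], [0.118, -0.249, 0.03], [0.118, -0.249, 0.042], [0.118, -0.249, 0.05], [0.118, -0.249, 0.058], [0.118, -0.249, 0.058]]' --rot '[[0, 0, 0], [0, 0, 0], [0, 0, 0], [0, 0, 0], [0, 0, 0], [0, 0, 0], [0, 0, 0], [0, 0, 0], [0, 0, 0], [0, 0, 0], [0, 0, 0]]' --fingers '[0, 0, 0, 0, 0, 0, 0, 0, 0, 0, 0]'

```text
t: 22.42
position: [0.6526, 0.1399, 0.1741]
orientation: [[1.0, -0.016, -0.0], [-0.016, -1.0, -0.0], [-0.0, 0.0, -1.0]]
force: [0.6, 0.5, 0.4]
opening: -0.0002
grip_force: 0.0
```

Request:
send_rows --travel '[[0, 0, 0.006], [0, 0, 0.01], [0, 0, 0.015], [0, 0, 0.02], [0, 0, 0.025], [0, 0, 0.03], [0, 0, 0.034], [0, 0, 0.036], [0, 0, 0.036]]' --rot '[[0, 0, 0], [0, 0, 0], [0, 0, 0], [0, 0, 0], [0, 0, 0], [0, 0, 0], [0, 0, 0], [0, 0, 0], [0, 0, 0]]' --fingers '[0, 0, 0, 0, 0, 0, 0, 0, 0]'

```text
t: 23.55
position: [0.6535, 0.1402, 0.146]
orientation: [[1.0, -0.014, 0.007], [-0.014, -1.0, 0.001], [0.007, -0.001, -1.0]]
force: [-13.0, -0.5, 29.7]
opening: -0.0
grip_force: 14.6
```

The TCP is at z = 0.146 with 30 N, above the 13.5 N spring, so the plunger is at its stop. I'll hold briefly with a touch more, then rise clear.

Request:
send_rows --travel '[[0, 0, 0.002], [0, 0, 0.002], [0, 0, 0.002], [0, 0, 0.002], [0, 0, -0.01], [0, 0, -0.03], [0, 0, -0.08], [0, 0, -0.12], [0, 0, -0.12], [0, 0, -0.12]]' --rot '[[0, 0, 0], [0, 0, 0], [0, 0, 0], [0, 0, 0], [0, 0, 0], [0, 0, 0], [0, 0, 0], [0, 0, 0], [0, 0, 0], [0, 0, 0]]' --fingers '[0, 0, 0, 0, 0, 0, 0, 0, 0, 0]'

```text
t: 24.8
position: [0.6525, 0.1403, 0.2575]
orientation: [[1.0, -0.016, -0.001], [-0.016, -1.0, 0.0], [-0.001, -0.0, -1.0]]
force: [-0.2, 0.3, -0.3]
opening: 0.0001
grip_force: 0.0
```

Run:
```python
from h import *
im=r.read_camera("scene")
cv2.imwrite("pics/s7.png",cv2.resize(im[150:330,230:470,::-1],(800,600),interpolation=cv2.INTER_CUBIC))
o=r.get_obs();print(o["t"],o["position"],o["force"])
```

```text
24.85 [0.6523 0.1402 0.2569] [-0.0005 -0.3394 -0.3818]
```

View pics/s7.png

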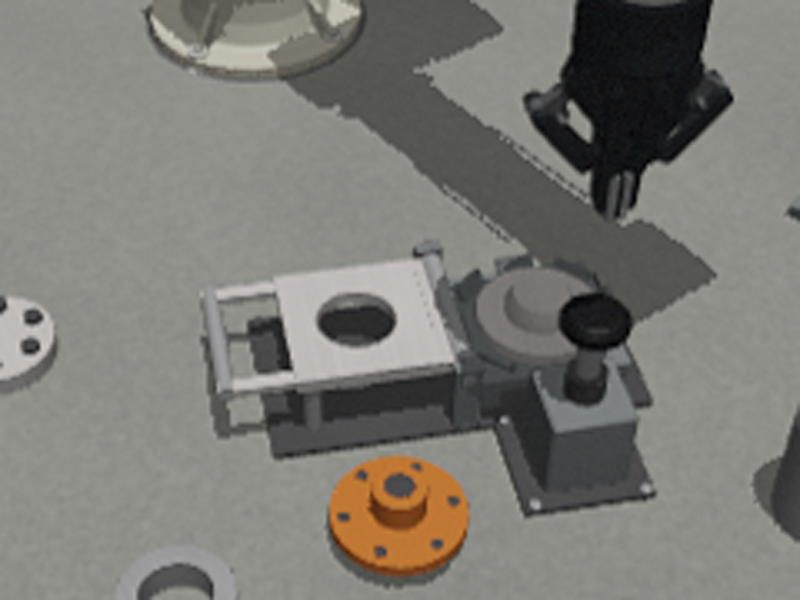

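The cap is in the nest at (540,310), the plate is back, the plunger head is up at (595,320) and the gripper is clear.

```bash
python3 -c "
from workcell import r
print(r.job_done())"
```

```text
the job is handed in; nothing more can be done
None
```

The job is handed in at about 25 s: the cap lies hub-down in the nest, the empty plate is back, the plunger was pressed to its stop and is up again, and the arm is clear; the hand-in gave no pass/fail result.

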